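Stop the shaker and put the jars away in the drawer

TASK

The shaking run is over. First turn the shaker's speed dial back to its zero stop, before you take any jar; then pull the cabinet's drawer fully open, stand every brown jar from the shaker upright on the drawer's floor, and when all are in, push the drawer fully shut. Leave the bottle, the beaker and the tube rack where they are.

Things in the scene. Friction and masses are not known exactly. Their poses are not given: they have to be found in the camera images.
- platform (a point): centre of the flat top of the shaker's platform, an aluminium tray 220 x 280 mm (x, y) with a black mat and no rim, 84.5 mm above the bench, on a white box 270 mm wide that is fixed to the bench. x points away from the robot over the platform, y along its long side, z up. Jars stand on the mat around this point, in two rows of up to three
- dial (a joint): speed dial on the shaker's front deck, rad: 0 = hard zero stop (off), grows clockwise seen from above, up to 4.7. So turn it counter-clockwise seen from above to bring it back to zero. It has light friction and stays where it is left
- dial_grip (a point): grip point on the dial's upright axis, 103 mm above the bench (the deck: 66 mm), 150 mm in front of the platform's centre. Black disc 44 mm across with an upright grip bar 42 mm long, 14 mm thick, 32 mm high; the bar's top is 7 mm above this point. Turns with the dial: x runs along the bar, y across it; the white mark on the bar's -x end points to the front (towards -x of the platform) at zero
- cab_drawer0 (a joint): the drawer's opening in m: 0 = shut, 0.198 = fully out. It slides freely with about 1 N of friction and stays where it is left
- cab_drawer0_handle (a point): middle of the drawer's steel bar handle: a level round bar 11 mm thick, 120 mm long, 35 mm in front of the drawer's front face and 80 mm above the bench (cabinet top 115 mm). Its frame follows the drawer: y along the bar, x into the cabinet; the drawer opens along -x. The low grey cabinet (280 x 300 x 115 mm) is fixed to the bench
- drawer_floor (a point): point on the drawer's inner floor, 22 mm above the bench, midway along the inner face of the drawer's front; moves with the drawer. x into the cabinet, y across, z up. The floor reaches from x = 0 to 0.235 and y = -0.129 to 0.129; side walls 40 mm high above it, the front 78 mm. Fully out, x = 0 to 0.19 is clear of the cabinet, whose top is 93 mm above this floor (81 mm clear height inside)
- reagent_bottle: white plastic bottle with a black cap, 70 mm across and 150 mm tall, on the bench at the right; origin under its centre. Not part of the job
- tube_rack: blue test tube rack, 60 x 170 x 68 mm, on the bench at the left; origin under its centre. Not part of the job
- beaker: glass beaker 70 mm across and 85 mm tall, on the bench at the right; origin under its centre. Not part of the job
- jar1: brown jar with a black cap and paper label, a cylinder 50 mm across and 56 mm tall, about 0.16 kg with a heavy base; origin at the centre of its underside, z up through the cap. Absent in some starts
- jar2: brown jar with a black cap and paper label, a cylinder 50 mm across and 56 mm tall, about 0.16 kg with a heavy base; origin at the centre of its underside, z up through the cap. Absent in some starts
- jar3: brown jar with a black cap and paper label, a cylinder 50 mm across and 56 mm tall, about 0.16 kg with a heavy base; origin at the centre of its underside, z up through the cap. Absent in some starts
- jar4: brown jar with a black cap and paper label, a cylinder 50 mm across and 56 mm tall, about 0.16 kg with a heavy base; origin at the centre of its underside, z up through the cap. Absent in some starts
- jar5: brown jar with a black cap and paper label, a cylinder 50 mm across and 56 mm tall, about 0.16 kg with a heavy base; origin at the centre of its underside, z up through the cap. Absent in some starts
- jar6: brown jar with a black cap and paper label, a cylinder 50 mm across and 56 mm tall, about 0.16 kg with a heavy base; origin at the centre of its underside, z up through the cap. Absent in some starts
Not all that is in view belongs to the job. What is shaped like the jar4 but orange or turquoise is not meant.

How it is judged:
By the outcome, as a careful person would: the job done as asked, in the order asked, and still so for the second after the job is handed in, with the robot touching nothing.
Of jar1, jar2, jar3, jar4, jar5, jar6 only 3 to 5 are there at a start; the rules pass over those that are not, and their reading is None.
At some moment in a run one of jar1, jar2, jar3, jar4, jar5, jar6 may be knocked a few centimetres aside while the robot is not near it.
It also fails if it takes over 210 s, if anything falls off the work surface, if the arm or the gripper's body presses on something with over 40 N, if the wrist force passes 120 N, or if a joint passes its speed limit or range.

ROBOT

A 6-joint arm with a two-finger parallel gripper is mounted at the origin on the work surface. World frame = base frame: x ahead of the robot, y to its left, z up, the work surface at z = 0. Lengths are in m, angles in rad, forces in N, time in s.
With the tool pointing down it reaches from about 0.425 to 0.925 m from the base axis. Payload 12.5 kg.
Tool frame: the origin (TCP) lies on the centre line of the jaws, within the pads' length; the fingertips stand 22 mm ahead of it and the grasp point (between the pads) lies 3 mm ahead of it; z points along the fingers, y is the line along which they close (so a half turn about z gives the same grasp; the last joint's range is limited). The gripper opens to 85 mm and grips with 20 to 120 N. Pads are 22 mm wide; open, the fingers measure 114 mm over their backs; the gripper's body (76 mm by 85 mm) begins 54 mm behind the grasp point. The pads swing forward as they close: fully open they stand 13 mm farther back than shut.
Start: joints at [1.137, 0.491, 1.559, -0, 1.092, -0.106], TCP at [0.201, 0.592, 0.253] pointing down, gripper open.
Joint ranges: [-3.1, 3.1], [-0.84, 2.19], [0.05, 2.79], [-1.13, 4.28], [0.06, 2.93], [-2.69, 2.69]. Speed limits (rad/s): [2.22, 2.22, 2.79, 3.14, 3.14, 3.14].

INTERFACE

Orientations are given as a unit quaternion [w, x, y, z].
In Python, from workcell import sensors, optics, bot gives the robot as it stands.
- The arm moves only by the tool step_arm, never from a script. Its argument "rows" is a list of rows, each a list of 5 numbers: the finger opening in mm, from 0 to 85.4, then the shift along the tool's x, y, z in mm, then the turn about the tool's z in degrees. A call has 1 to 12 rows; each row shifts and turns the commanded pose from where the row before left it, along the tool's axes as they then stand; what a row does not reach is not made up. A row lasts 1/10 s, in which the tool goes at most 50 mm and 8.59 degrees, less where a joint would pass 70% of its speed; a pose out of reach is approached as far as the arm can. A call is refused whole if a number of a shift passes 50 or a number of a turn 8.59, either way. A call with a gripper value outside its range is refused whole. The fingers move at their own pace and stop on an object; "force" is the grip in N (left out, the last holds). Time passes only in rows, so rows that do not move let the fingers close. It gives the time, the measured TCP pose, the force, the opening and the grip force at its end, in the units of the state.
- sensors.sense(): the state, without advancing time (a new reading comes with each control period).
- optics.get_image(name): name is "side" or "top"; returns a dict with "frame" (420x560x3 uint8, red, green, blue), "fov_y" (degrees; the focal length in pixels is half the picture's height over the tangent of half this angle, whatever the lens; pixels are square), "cx", "cy" (the principal point, pixels), "R" (3x3) and "t" (3): a world point X has camera coordinates R X + t. Camera axes: x right, y down, z forward; pixel columns grow to the right and rows downward; lengths in m; the calibration is good to about 2 mm. A picture is of the moment at which its call begins. There is no depth.
- bot.sign_off(): hands the job in; it is judged then, once.
The state is a dict: "clock": time; "joint_positions": joint angles; "qvel": joint speeds; "tau": joint torques, N m; "position": TCP position; "tcp_rot": TCP orientation; "wrist_force": force on the tool from outside, world axes, zero at the start; "moment": the same for the moment, N m; "grip_width": opening from 0.0 (shut) to 1.0 (fully open); "gripper_force": force on a finger pad.
Only numpy, scipy, OpenCV 4.12 (cv2) and the standard library are available. Lean on these libraries where they do the work, as an engineer would, in place of code of your own. Each camera call takes 0.05 s, during which the arm holds its last target. There are 200 camera calls.

## Working session

There is one attempt and no reset: what is moved stays moved. The work goes in short steps, Python scripts to look and compute and a tool call to move; the robot and the scene stay as the last step left them, time stands still between calls to the robot, and variables do not carry over. Pictures are saved under pics/ and viewed, at most 17 in all, crops included, and the job is handed in when it is done.

Besides the shell and the picture viewer there is one more tool, called as name(argument=value, ...), one argument or row to a line, values as JSON. step_arm: Moves the arm, as the interface text tells. Its arguments: {"type":"object","properties":{"rows":{"type":"array"},"force":{"type":"number"}},"required":["rows"]}

```bash
mkdir -p pics; cat > h.py <<'E'
import numpy as np, cv2
from workcell import sensors, optics, bot
def cap(n,f=None):
    d=optics.get_image(n)
    if f: cv2.imwrite('pics/'+f,cv2.cvtColor(d['frame'],cv2.COLOR_RGB2BGR))
    return d
def foc(d): return d['frame'].shape[0]/2/np.tan(np.radians(d['fov_y'])/2)
def ray(d,u,v):
    f=foc(d);R=np.array(d['R']);t=np.array(d['t'])
    return -R.T@t, R.T@np.array([(u-d['cx'])/f,(v-d['cy'])/f,1])
def onz(d,u,v,z):
    o,r=ray(d,u,v); return o+r*(z-o[2])/r[2]
def tri(d1,p1,d2,p2):
    o1,a=ray(d1,*p1);o2,b=ray(d2,*p2)
    s=np.linalg.lstsq(np.c_[a,-b],o2-o1,rcond=None)[0]
    x,y=o1+a*s[0],o2+b*s[1]; return (x+y)/2,np.linalg.norm(x-y)
def proj(d,X):
    c=np.array(d['R'])@np.array(X)+np.array(d['t']);f=foc(d)
    return c[0]/c[2]*f+d['cx'],c[1]/c[2]*f+d['cy']
E
python3 - <<'E'
from h import *
np.set_printoptions(precision=3,suppress=True)
for n in('top','side'):
    d=cap(n,n+'0.png'); print(n,foc(d),d['cx'],d['cy'],ray(d,280,210), {k:v for k,v in d.items() if k not in('frame','R','t')})
print(sensors.sense())
E
```

```text
top 486.0811826119529 282.87762102098816 206.3404120924843 (array([0.489, 0.004, 1.552]), array([ 0.077,  0.007, -0.997])) {'fov_y': 46.73125754438925, 'cx': 282.87762102098816, 'cy': 206.3404120924843}
side 382.5470394918391 276.02100305002057 207.70533407302537 (array([0.546, 0.751, 1.038]), array([ 0.03 , -0.609, -0.792])) {'fov_y': 57.52935421908463, 'cx': 276.02100305002057, 'cy': 207.70533407302537}
{'clock': 0.1, 'joint_positions': array([ 1.137,  0.491,  1.559,  0.   ,  1.092, -0.106]), 'qvel': array([ 0.001, -0.002, -0.001,  0.001,  0.001,  0.002]), 'tau': array([  0.003, -61.944, -26.202,  -0.   ,   0.003,  -0.   ]), 'position': array([0.201, 0.592, 0.253]), 'tcp_rot': array([-0.   ,  0.163,  0.987, -0.   ]), 'wrist_force': array([-0.568,  0.305, -1.144]), 'moment': array([-0.001, -0.011,  0.05 ]), 'gripper_force': 0.0, 'grip_width': 1.0009866082898278}
```

View pics/top0.png

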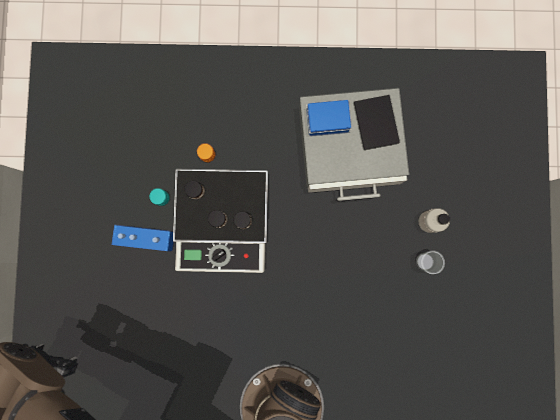

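View pics/side0.png

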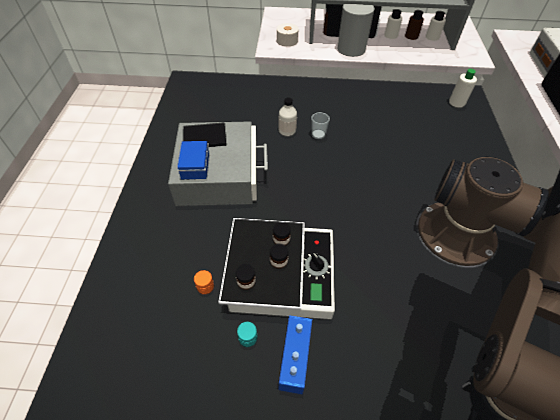

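Top view: three brown/black jars stand on the mat at about (195,190), (218,219) and (243,220). The dial is at (220,255) and the handle at (358,197). Possible confusions are the orange lid at (205,152) and the turquoise one at (158,196), both on the bench and not wanted. The side view shows the jars at (245,275), (279,256) and (282,233).

```bash
python3 - <<'E'
import cv2,numpy as np
a=cv2.imread('pics/top0.png')[165:275,170:272];b=cv2.imread('pics/side0.png')[210:320,215:340]
r=lambda x:cv2.resize(x,None,fx=3.5,fy=3.5,interpolation=cv2.INTER_CUBIC)
o=np.hstack([r(a),r(b)]);o=cv2.convertScaleAbs(o,alpha=1.8,beta=15);print(o.shape);cv2.imwrite('pics/crop1.png',o)
E
```

```text
(385, 795, 3)
```

View pics/crop1.png

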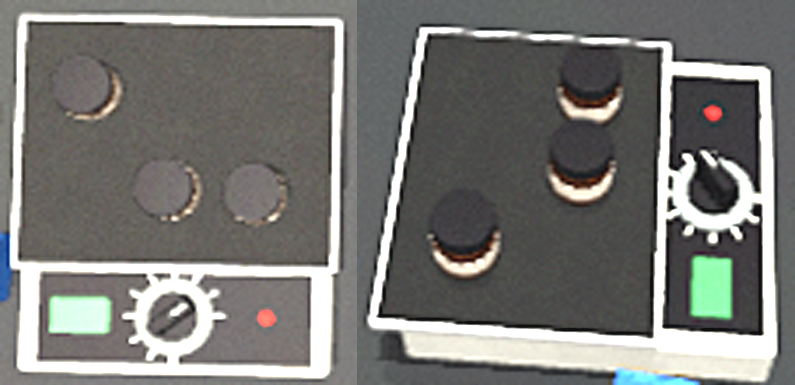

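The crop confirms three brown jars with black caps, all upright. The dial's white mark points up-right in the top view, about 230° clockwise of zero.

```bash
cat > m.py <<'E'
from h import *
np.set_printoptions(precision=3,suppress=True)
def platform(d,n):
    # white rim outline: big bright contour
    f=d['frame'];g=f.min(2)
    m=(g>110).astype(np.uint8)
    if n=='top': m[:, :100]=0;m[:,285:]=0;m[:160]=0;m[290:]=0
    else: m[:210]=0;m[325:]=0;m[:,:210]=0;m[:,345:]=0
    return m
if __name__=='__main__':
    T=cap('top');S=cap('side')
    for n,d,pts in(('top',T,[(195,190),(218,219),(243,220),(215,200)]),('side',S,[(245,270),(279,252),(281,230),(255,240)])):
        print(n,[d['frame'][v-1:v+2,u-1:u+2].mean((0,1)) for u,v in pts])
    m=platform(T,'top')
    cs,_=cv2.findContours(m,cv2.RETR_CCOMP,cv2.CHAIN_APPROX_NONE)
    for c in sorted(cs,key=cv2.contourArea)[-4:]:
        q=cv2.approxPolyDP(c,6,True)[:,0]; print(cv2.contourArea(c),q.tolist(),[onz(T,*p,.0845)[:2].round(3).tolist() for p in q.astype(float)])
    m=platform(S,'side')
    cs,_=cv2.findContours(m,cv2.RETR_CCOMP,cv2.CHAIN_APPROX_NONE)
    for c in sorted(cs,key=cv2.contourArea)[-4:]:
        q=cv2.approxPolyDP(c,6,True)[:,0]; print(cv2.contourArea(c),q.tolist(),[onz(S,*p,.0845)[:2].round(3).tolist() for p in q.astype(float)])
E
python3 m.py
```

```text
top [array([56.222, 52.778, 52.444]), array([59.444, 56.444, 55.556]), array([61.778, 57.667, 57.222]), array([49.889, 47.111, 44.889])]
side [array([28.889, 27.667, 28.556]), array([27.667, 26.556, 27.556]), array([26.889, 25.333, 27.111]), array([34.222, 33.778, 32.778])]
837.5 [[180, 243], [211, 242], [205, 255], [218, 268], [180, 268]] [[0.498, 0.314], [0.502, 0.22], [0.463, 0.237], [0.425, 0.197], [0.423, 0.311]]
849.0 [[226, 244], [258, 243], [259, 269], [221, 269], [233, 255]] [[0.497, 0.175], [0.502, 0.079], [0.425, 0.074], [0.422, 0.188], [0.465, 0.153]]
6295.5 [[177, 171], [265, 171], [264, 240], [175, 240]] [[0.716, 0.331], [0.721, 0.063], [0.512, 0.061], [0.506, 0.329]]
9222.5 [[176, 169], [175, 269], [262, 272], [267, 171]] [[0.722, 0.334], [0.42, 0.326], [0.416, 0.065], [0.722, 0.057]]
30.0 [[288, 309], [299, 309]] [[0.539, 0.343], [0.511, 0.341]]
947.0 [[305, 230], [330, 233], [331, 264], [319, 256], [321, 271], [309, 268], [309, 254], [303, 258]] [[0.502, 0.089], [0.426, 0.094], [0.425, 0.2], [0.459, 0.177], [0.453, 0.225], [0.487, 0.218], [0.488, 0.172], [0.505, 0.187]]
971.5 [[330, 267], [331, 305], [302, 304], [302, 272], [324, 277]] [[0.428, 0.21], [0.427, 0.324], [0.503, 0.327], [0.506, 0.232], [0.445, 0.243]]
3526.0 [[233, 218], [218, 302], [231, 311], [299, 309], [298, 316], [330, 318], [332, 230], [295, 222], [303, 224], [299, 307], [219, 300], [233, 222], [244, 218]] [[0.725, 0.061], [0.725, 0.338], [0.687, 0.36], [0.511, 0.341], [0.512, 0.36], [0.43, 0.36], [0.42, 0.083], [0.533, 0.061], [0.508, 0.067], [0.511, 0.336], [0.723, 0.332], [0.723, 0.076], [0.691, 0.058]]
```

```bash
cat > j.py <<'E'
from h import *
np.set_printoptions(precision=3,suppress=True)
def blobs(m,lo,hi):
    n,l,s,c=cv2.connectedComponentsWithStats(m); return [(c[i],s[i]) for i in range(1,n) if lo<s[i][4]<hi]
def up(f,k=4): return cv2.resize(cv2.GaussianBlur(f,(0,0),.8),None,fx=k,fy=k,interpolation=cv2.INTER_CUBIC)
def quad(d,X):
    m=np.zeros(d['frame'].shape[:2],np.uint8);cv2.fillPoly(m,[np.array([proj(d,x) for x in X]).round().astype(int)],1);return m
if __name__=='__main__':
    T=cap('top');S=cap('side')
    P=[(.52,.075,.0845),(.71,.075,.0845),(.71,.32,.0845),(.52,.32,.0845)]
    out=[]
    for d,th in((T,lambda g,b:g>b+4.0),(S,lambda g,b:g<b-3)):
        g=cv2.GaussianBlur(d['frame'].mean(2).astype(np.float32),(0,0),.8);q=quad(d,P)
        b=np.median(g[q>0]); m=(th(g,b)&(g<90)&(q>0)).astype(np.uint8)
        m=cv2.morphologyEx(m,cv2.MORPH_OPEN,cv2.getStructuringElement(cv2.MORPH_ELLIPSE,(5,5)))
        r=blobs(m,60,700);out.append(r);print(b,[(c,s[:]) for c,s in r])
    for c,s in out[0]:
        print('top@.1405',onz(T,*c,.1405), [ (tri(T,c,S,k)) for k,_ in out[1] if tri(T,c,S,k)[1]<.015])
    for k,_ in out[1]: print('side@.133',onz(S,*k,.133))
    # dial
    D=[(.435,.165,.1),(.495,.165,.1),(.495,.225,.1),(.435,.225,.1)]
    for d in(T,S):
        x,y=np.array([proj(d,p) for p in D]).mean(0); x,y=int(x),int(y)
        print(x-14,y-14);print(d['frame'].mean(2).astype(int)[y-14:y+15,x-14:x+15])
E
python3 - <<'E'
import numpy as np;np.set_printoptions(linewidth=200)
E
sed -i 's/suppress=True)/suppress=True,linewidth=200,threshold=2000)/' j.py; python3 j.py
```

```text
46.367973 [(array([193.165, 189.709]), array([187, 182,  13,  18, 158], dtype=int32)), (array([216.704, 217.781]), array([209, 211,  17,  16, 196], dtype=int32)), (array([242.422, 220.404]), array([235, 212,  16,  18, 230], dtype=int32))]
33.245937 [(array([281.075, 231.452]), array([272, 225,  19,  15, 239], dtype=int32)), (array([278.34 , 253.039]), array([269, 244,  20,  19, 282], dtype=int32)), (array([244.908, 273.422]), array([235, 264,  21,  20, 315], dtype=int32))]
top@.1405 [0.653 0.269 0.141] [(array([0.657, 0.272, 0.128]), np.float64(0.004401559148591224))]
top@.1405 [0.572 0.198 0.141] [(array([0.569, 0.188, 0.213]), np.float64(0.0014556320735647863)), (array([0.574, 0.2  , 0.125]), np.float64(0.0016234478281627618))]
top@.1405 [0.566 0.123 0.141] [(array([0.57 , 0.125, 0.121]), np.float64(0.004881830770024105)), (array([0.576, 0.133, 0.014]), np.float64(0.005324116854525045))]
side@.133 [0.572 0.133 0.133]
side@.133 [0.575 0.205 0.133]
side@.133 [0.659 0.274 0.133]
204 240
[[140 141 134 129 129 128 128 130 129 129 130 131 130 132 130 115 104 104 102 105 104 105 104 104 1
[... 6112 characters left out ...]
163 157 159 115  17  14  25  29  27  27  26  18   8  12   8   7   3  65 139 161 156 137 142 187 205 245]
 [108   0  82 149 159 157 154 103  10  15  27  28  29  32  22   5   9   4   2   6 108 163 160 164 129  51  33  55 221]
 [104   0  11 109 163 158 160 160 115  28   4  19  25  29  25  19  14   4  30 110 160 160 161 167 122  15   3  25 224]
 [109  90 246 242 132 158 156 158 158 126  52   0   0   0   0   0   0   9  89 139 150 157 158 139  68   2   5  30 226]
 [238 250 156  97  81 147 158 156 157 157 154 144 110  88  88 114 132 131 133 148 157 160 145 180 165  36   0  28 227]
 [ 95 112  37   4  32  98 151 162 158 157 160 163 156 153 155 145 135 144 156 159 163 158 104  88 196 248 172  20 226]]
```

```bash
python3 - <<'E'
from h import *
np.set_printoptions(precision=3,suppress=True,linewidth=200,threshold=2000)
T=cap('top');S=cap('side')
print('ring',onz(T,219.5,255.3,.066), onz(T,209.2,255.3,.066),onz(T,229.8,255.3,.066))
for d,n in((T,'top'),(S,'side')):
    f=d['frame'];g=f.mean(2)
    x,y=map(int,proj(d,(.464,.193,.066)));
    m=((g>125)&(g<176)).astype(np.uint8);q=np.zeros_like(m);cv2.circle(q,(x,y),16,1,-1);m*=q
    cs,_=cv2.findContours(m,cv2.RETR_CCOMP,cv2.CHAIN_APPROX_NONE)
    for c in sorted(cs,key=cv2.contourArea)[-2:]:
        e=cv2.fitEllipse(c);print(n,e,onz(d,*e[0],.066))
a,b=onz(T,222.3,251,.110),onz(T,219,254.2,.110);v=a-b;print('mark top',a,b,np.degrees(np.arctan2(v[1],v[0])))
a,b=onz(S,313.7,253.2,.110),onz(S,316.8,257,.110);v=a-b;print('mark side',a,b,np.degrees(np.arctan2(v[1],v[0])))
def edge(d,box,th):
    u0,v0,u1,v1=box;g=d['frame'].min(2);m=np.zeros_like(g);m[v0:v1,u0:u1]=(g[v0:v1,u0:u1]>th)
    cs,_=cv2.findContours(m,cv2.RETR_EXTERNAL,cv2.CHAIN_APPROX_NONE);c=max(cs,key=cv2.contourArea)
    r=cv2.minAreaRect(c);return r,cv2.boxPoints(r)
import cv2
a=T['frame'][170:210,295:415];b=S['frame'][115:210,165:275]
r=lambda x,k:cv2.resize(x,None,fx=k,fy=k,interpolation=cv2.INTER_CUBIC)
A=r(a,5);B=r(b,5)[:, :];o=np.zeros((600,800,3),np.uint8);A=A[:200,:600];o[:200,:600]=A;B=r(b,4);o[205:205+380,:440]=B
cv2.imwrite('pics/crop2.png',o[:,:,::-1])
E
```

```text
ring [0.463 0.196 0.066] [0.462 0.227 0.066] [0.463 0.165 0.066]
top ((218.76022338867188, 255.2371368408203), (15.661907196044922, 16.54743194580078), 58.777339935302734) [0.463 0.198 0.066]
top ((219.24563598632812, 254.9420928955078), (20.64078140258789, 22.84100914001465), 54.64357376098633) [0.464 0.197 0.066]
side ((316.01837158203125, 255.02139282226562), (0.02158631943166256, 0.05079175531864166), 0.0) [0.466 0.163 0.066]
side ((315.8636169433594, 264.58160400390625), (17.457294464111328, 23.547534942626953), 103.60094451904297) [0.466 0.195 0.066]
mark top [0.476 0.183 0.11 ] [0.467 0.192 0.11 ] -44.58553740989848
mark side [0.476 0.184 0.11 ] [0.467 0.196 0.11 ] -53.02150418344426
```

View pics/crop2.png

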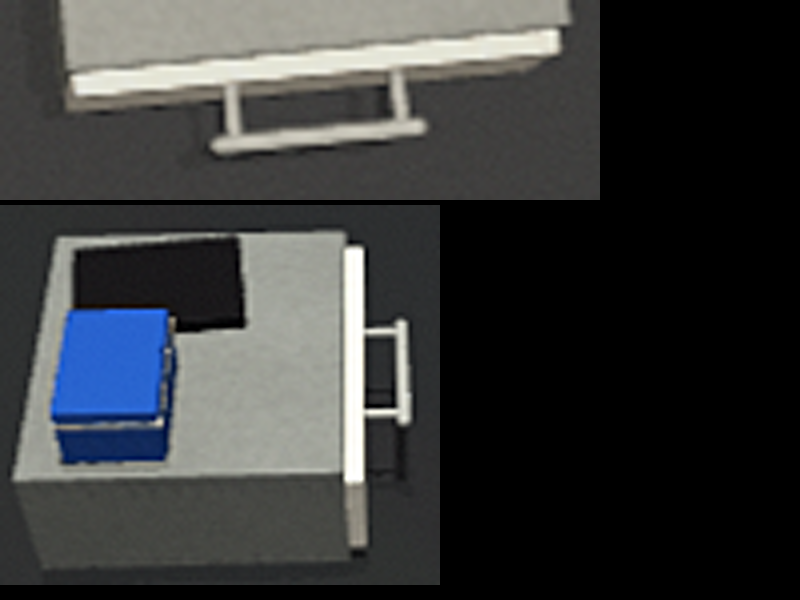

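```bash
python3 - <<'E'
from h import *
np.set_printoptions(precision=3,suppress=True)
T=cap('top');S=cap('side')
L=tri(T,(338,199.2),S,(266.3,169.3));R=tri(T,(380,195.4),S,(265.3,144.3));print(L,R)
l,r=onz(T,338,199.2,.08),onz(T,380,195.4,.08);v=l-r;print(l,r,(l+r)/2,np.linalg.norm(v),'yaw',np.degrees(np.arctan2(-v[0],v[1])))
l,r=onz(S,266.3,169.3,.08),onz(S,265.3,144.3,.08);v=l-r;print(l,r,(l+r)/2,np.linalg.norm(v),'yaw',np.degrees(np.arctan2(-v[0],v[1])))
# cabinet top front edge etc.
for p in [(301,97),(399,89),(407,177),(308,184)]: print(onz(T,*p,.115))
s=sensors.sense();q=s['tcp_rot'];from scipy.spatial.transform import Rotation as Ro
print(Ro.from_quat([q[1],q[2],q[3],q[0]]).as_matrix())
E
```

```text
(array([ 0.641, -0.162,  0.076]), np.float64(0.0009881447048143309)) (array([ 0.656, -0.29 ,  0.072]), np.float64(0.0015858846034052156))
[ 0.64  -0.161  0.08 ] [ 0.654 -0.289  0.08 ] [ 0.647 -0.225  0.08 ] 0.12853692842521422 yaw 6.312655168872209
[ 0.641 -0.158  0.08 ] [ 0.656 -0.282  0.08 ] [ 0.648 -0.22   0.08 ] 0.12532400227369309 yaw 6.7377040045682355
[ 0.945 -0.042  0.115]
[ 0.975 -0.339  0.115]
[ 0.707 -0.362  0.115]
[ 0.68  -0.067  0.115]
[[-0.947  0.322  0.   ]
 [ 0.322  0.947  0.   ]
 [-0.     0.    -1.   ]]
```

Handle: middle at (0.648, -0.222), z about 0.076, yaw about 6.4°. Dial: axis at (0.465, 0.195), mark pointing at about -47°, so it reads about 227°. I'll turn it in two grips because of the wrist's range.

step_arm(
  rows=[
    [45, 0, 0, 0, 7],
    [45, 0, 0, 0, 7],
    [45, 0, 0, 0, 7],
    [45, 0, 0, 0, 7.2],
  ],
  force=40,
)

```text
clock: 0.9
position: [0.2012, 0.5917, 0.2533]
tcp_rot: [-0.0, 0.401, 0.916, 0.0]
wrist_force: [0.4, 0.9, -0.1]
grip_width: 0.529
gripper_force: 0.0
```

step_arm(
  rows=[
    [45, -47, -7.8, 0, 0],
    [45, -47, -7.8, 0, 0],
    [45, -47, -7.8, 0, 0],
    [45, -47, -7.8, 0, 0],
    [45, -47, -7.8, 0, 0],
    [45, -47, -7.8, 0, 0],
    [45, -47, -7.8, 0, 0],
    [45, -47, -7.8, 0, 0],
    [45, -47, -7.8, 0, 0],
    [45, -47, -7.8, 0, 0],
    [45, 0, 0, 40, 0],
    [45, 0, 0, 0, 0],
  ],
)

```text
clock: 2.1
position: [0.4639, 0.1933, 0.2104]
tcp_rot: [-0.002, 0.4, 0.917, -0.002]
wrist_force: [0.0, -0.4, 0.8]
grip_width: 0.527
gripper_force: 0.0
```

```bash
cat >> h.py <<'E'
from scipy.spatial.transform import Rotation as Ro
def pose():
    s=sensors.sense();q=s['tcp_rot'];M=Ro.from_quat([q[1],q[2],q[3],q[0]]).as_matrix();return s,s['position'],M
def go(*X):
    s,p,M=pose();psi=np.degrees(np.arctan2(M[1,0],M[0,0]))
    print('t',round(s['clock'],2),'pos',p.round(4),'psi',round(psi%360,2),'q6',round(s['joint_positions'][5],2),'F',np.round(s['wrist_force'],1),'M',np.round(s['moment'],2),'w',round(s['grip_width'],3),round(float(s['gripper_force']),1))
    for x in X: print(' to',x,'tool mm',(M.T@(np.array(x)-p)*1000).round(1))
E
python3 - <<'E'
from h import *
go((.465,.195,.150),(.465,.195,.106))
d=cap('top');a=d['frame'][225:285,185:265];e=cap('side')['frame'][225:300,270:350]
r=lambda x,k:cv2.resize(x,None,fx=k,fy=k,interpolation=cv2.INTER_CUBIC)
o=np.zeros((390,800,3),np.uint8);o[:300,:400]=r(a,5);o[:375,400:]=r(e,5);cv2.imwrite('pics/c3.png',o[:,:,::-1])
E
```

```text
t 2.1 pos [0.4639 0.1933 0.2104] psi 132.86 q6 -0.48 F [ 0.  -0.4  0.8] M [0.06 0.02 0.03] w 0.527 0.0
 to (0.465, 0.195, 0.15) tool mm [ 0.3  2.3 60.4]
 to (0.465, 0.195, 0.106) tool mm [1.000e-01 2.500e+00 1.044e+02]
```

View pics/c3.png

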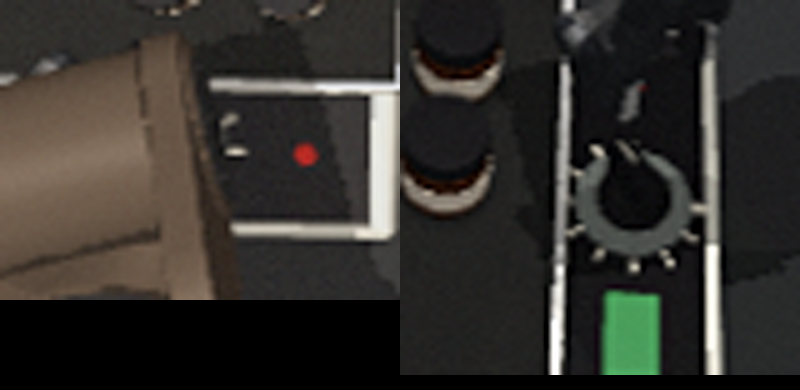

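The gripper is above the dial, with the dial and its mark unobstructed in the side crop near (635,190). I'll descend and grip.

step_arm(
  rows=[
    [45, 0, 2, 35, 0],
    [45, 0, 0, 35, 0],
    [45, 0, 0, 25, 0],
    [45, 0, 0, 9.5, 0],
    [45, 0, 0, 0, 0],
  ],
)

```text
clock: 2.7
position: [0.4662, 0.1971, 0.1091]
tcp_rot: [-0.0, 0.398, 0.917, -0.0]
wrist_force: [-0.0, 0.5, -0.7]
grip_width: 0.525
gripper_force: 0.0
```

step_arm(
  rows=[
    [0, 0, 0, 0, 0],
    [0, 0, 0, 0, 0],
    [0, 0, 0, 0, 0],
    [0, 0, 0, 0, 0],
    [0, 0, 0, 0, 0],
    [0, 0, 0, 0, 0],
    [0, 0, 0, 0, 0],
  ],
  force=40,
)

```text
clock: 3.4
position: [0.4659, 0.1957, 0.1103]
tcp_rot: [0.0, 0.398, 0.917, -0.0]
wrist_force: [-3.4, -7.6, 9.5]
grip_width: 0.156
gripper_force: 39.5
```

```bash
python3 -c "
from h import *
go()"
```

```text
t 3.4 pos [0.4659 0.1957 0.1103] psi 133.04 q6 -0.48 F [-3.4 -7.6  9.5] M [-1.07  0.8   0.02] w 0.156 39.5
```

step_arm(
  rows=[
    [0, 0, -1.5, -3, 0],
    [0, 0, 0, 0, 0],
    [0, 0, 0, 0, -7],
    [0, 0, 0, 0, -8],
    [0, 0, 0, 0, -8],
    [0, 0, 0, 0, -8],
  ],
)

```text
clock: 4.0
position: [0.4662, 0.1962, 0.1114]
tcp_rot: [0.001, 0.137, 0.991, 0.001]
wrist_force: [7.7, 13.0, -28.1]
grip_width: 0.154
gripper_force: 43.1
```

```bash
python3 -c "
from h import *
go((.465,.195,.108))"
```

```text
t 4.0 pos [0.4662 0.1962 0.1114] psi 164.31 q6 -1.03 F [  7.7  13.  -28.1] M [ 2.11 -1.32 -0.11] w 0.154 43.1
 to (0.465, 0.195, 0.108) tool mm [ 0.8 -1.5  3.4]
```

step_arm(
  rows=[
    [0, 0, 0.8, 2.2, 0],
    [0, 0, 0, 0, -8],
    [0, 0, 0, 0, -8],
    [0, 0, 0, 0, -8],
    [0, 0, 0, 0, -8],
    [0, 0, 0, 0, -8],
    [0, 0, 0, 0, -8],
    [0, 0, 0, 0, 0],
  ],
)

```text
clock: 4.8
position: [0.4662, 0.198, 0.1112]
tcp_rot: [0.002, -0.278, 0.961, 0.001]
wrist_force: [-2.0, 19.0, 2.6]
grip_width: 0.15
gripper_force: 47.3
```

```bash
python3 -c "
from h import *
go((.465,.195,.108))"
```

```text
t 4.8 pos [0.4662 0.198  0.1112] psi 212.26 q6 -1.87 F [-2.  19.   2.6] M [3.14 0.47 0.07] w 0.15 47.3
 to (0.465, 0.195, 0.108) tool mm [ 2.6 -1.9  3.2]
```

step_arm(
  rows=[
    [0, -1, 1.6, 0, 0],
    [0, 0, 0, 0, -8],
    [0, 0, 0, 0, -8],
    [0, 0, 0, 0, -8],
    [0, 0, 0, 0, -8],
    [0, 0, 0, 0, -6],
    [0, 0, 0, 0, 0],
  ],
)

```text
clock: 5.5
position: [0.4651, 0.1992, 0.1111]
tcp_rot: [0.001, -0.575, 0.818, 0.001]
wrist_force: [-7.5, 13.8, 9.7]
grip_width: 0.153
gripper_force: 48.2
```

```bash
python3 -c "
from h import *
go((.465,.195,.108))"
```

```text
t 5.5 pos [0.4651 0.1992 0.1111] psi 250.21 q6 -2.53 F [-7.5 13.8  9.7] M [2.18 1.14 0.03] w 0.153 48.2
 to (0.465, 0.195, 0.108) tool mm [ 4.  -1.3  3.1]
```

step_arm(
  rows=[
    [45, 0, 0, 0, 0],
    [45, 0, 0, 0, 0],
    [45, 0, 0, 0, 0],
    [45, 0, 0, -25, 0],
    [45, 0, 0, -25, 0],
    [45, 0, 0, 0, 8.5],
    [45, 0, 0, 0, 8.5],
    [45, 0, 0, 0, 8.5],
    [45, 0, 0, 0, 8.5],
    [45, 0, 0, 0, 8.5],
    [45, 0, 0, 0, 8.5],
    [45, 0, 0, 0, 8.5],
  ],
)

```text
clock: 6.7
position: [0.4655, 0.1977, 0.1597]
tcp_rot: [0.0, -0.088, 0.996, -0.0]
wrist_force: [0.2, -0.5, -0.1]
grip_width: 0.529
gripper_force: 0.0
```

step_arm(
  rows=[
    [45, 0, 0, 0, 8.5],
    [45, 0, 0, 0, 8.5],
    [45, 0, 0, 0, 8.5],
    [45, 0, 0, 0, 8.5],
    [45, 0, 0, 0, 8.5],
    [45, 0, 0, 0, 8.5],
    [45, 0, 0, 0, 8.5],
    [45, 0, 0, 0, 8.5],
    [45, 0, 0, 0, 8.5],
    [45, 0, 0, 0, 8.5],
    [45, 0, 0, 0, 8.5],
    [45, 0, 0, 0, 8.5],
  ],
)

```text
clock: 7.9
position: [0.4656, 0.1977, 0.1597]
tcp_rot: [0.0, 0.718, 0.696, 0.0]
wrist_force: [0.7, 0.3, 0.5]
grip_width: 0.528
gripper_force: 0.0
```

step_arm(
  rows=[
    [45, 0, 0, 0, 8.5],
    [45, 0, 0, 0, 8.5],
    [45, 0, 0, 0, 1.5],
    [45, 0, 0, 0, 0],
  ],
)

```text
clock: 8.3
position: [0.4655, 0.1978, 0.1597]
tcp_rot: [0.0, 0.818, 0.575, 0.0]
wrist_force: [1.0, 0.3, -0.6]
grip_width: 0.527
gripper_force: 0.0
```

```bash
python3 - <<'E'
from h import *
go((.4655,.199,.110))
e=cap('side')['frame'][225:300,270:350]
cv2.imwrite('pics/c4.png',cv2.resize(e,None,fx=6,fy=6,interpolation=cv2.INTER_CUBIC)[:,:,::-1])
E
```

```text
t 8.3 pos [0.4655 0.1978 0.1597] psi 70.17 q6 0.62 F [ 1.   0.3 -0.6] M [ 0.07  0.02 -0.06] w 0.527 0.0
 to (0.4655, 0.199, 0.11) tool mm [ 1.2 -0.4 49.7]
```

View pics/c4.png

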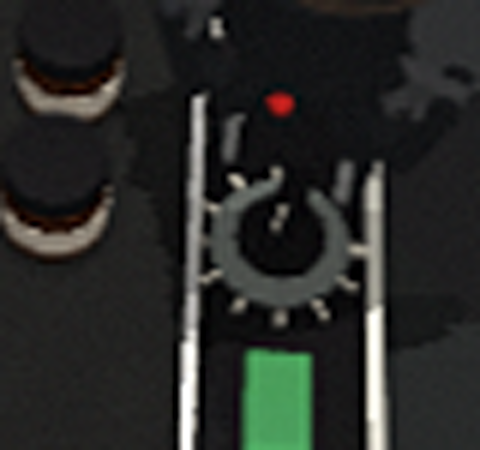

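The mark now points to +y and slightly +x, at about 70° in the world frame, so the dial reads about 110° as planned. I'll regrip and finish the turn.

step_arm(
  rows=[
    [45, 1, 0, 25, 0],
    [45, 0, 0, 24.7, 0],
    [45, 0, 0, 0, 0],
    [0, 0, 0, 0, 0],
    [0, 0, 0, 0, 0],
    [0, 0, 0, 0, 0],
    [0, 0, 0, 0, 0],
    [0, 0, 0, 0, 0],
    [0, 0, 0, 0, -8],
    [0, 0, 0, 0, -8],
    [0, 0, 0, 0, -8],
  ],
)

```text
clock: 9.45
position: [0.4644, 0.1994, 0.1111]
tcp_rot: [-0.001, 0.68, 0.734, -0.0]
wrist_force: [-11.9, 6.4, 8.6]
grip_width: 0.153
gripper_force: 40.2
```

step_arm(
  rows=[
    [0, 0, 0, 0, -8],
    [0, 0, 0, 0, -8],
    [0, 0, 0, 0, -8],
    [0, 0, 0, 0, -8],
    [0, 0, 0, 0, -8],
    [0, 0, 0, 0, -8],
    [0, 0, 0, 0, 0],
  ],
)

```text
clock: 10.15
position: [0.4628, 0.1988, 0.1111]
tcp_rot: [-0.002, 0.323, 0.946, -0.001]
wrist_force: [-17.7, 1.7, 13.9]
grip_width: 0.156
gripper_force: 41.0
```

```bash
python3 -c "
from h import *
go()"
```

```text
t 10.15 pos [0.4628 0.1988 0.1111] psi 142.34 q6 -0.64 F [-17.7   1.7  13.9] M [0.51 2.84 0.03] w 0.156 41.0
```

step_arm(
  rows=[
    [0, 1.2, -1, -1, 0],
    [0, 0, 0, 0, -8],
    [0, 0, 0, 0, -8],
    [0, 0, 0, 0, -8],
    [0, 0, 0, 0, -8],
    [0, 0, 0, 0, 0],
  ],
)

```text
clock: 10.75
position: [0.4621, 0.1978, 0.1113]
tcp_rot: [-0.002, 0.049, 0.999, -0.001]
wrist_force: [-9.5, -7.7, -0.8]
grip_width: 0.152
gripper_force: 41.6
```

step_arm(
  rows=[
    [0, 0, 0, 0, -3],
    [0, 0, 0, 0, -2],
    [0, 0, 0, 0, 0],
  ],
)

```text
clock: 11.05
position: [0.4621, 0.1977, 0.1113]
tcp_rot: [-0.002, 0.007, 1.0, -0.001]
wrist_force: [-8.9, -9.7, 0.8]
grip_width: 0.15
gripper_force: 41.7
```

```bash
python3 -c "
from h import *
go()"
```

```text
t 11.05 pos [0.4621 0.1977 0.1113] psi 179.15 q6 -1.28 F [-8.9 -9.7  0.8] M [-1.53  1.31  0.02] w 0.15 41.7
```

step_arm(
  rows=[
    [0, 0, 0, 0, -2],
    [0, 0, 0, 0, -2],
    [0, 0, 0, 0, 0],
  ],
)

```text
clock: 11.35
position: [0.4621, 0.1976, 0.1113]
tcp_rot: [-0.003, -0.026, 1.0, -0.001]
wrist_force: [-8.3, -10.5, 0.9]
grip_width: 0.153
gripper_force: 55.1
```

```bash
python3 -c "
from h import *
go()"
```

```text
t 11.35 pos [0.4621 0.1976 0.1113] psi 182.96 q6 -1.35 F [ -8.3 -10.5   0.9] M [-1.65  1.37 -1.4 ] w 0.153 55.1
```

step_arm(
  rows=[
    [0, 0, 0, 0, -2],
    [0, 0, 0, 0, -2],
    [0, 0, 0, 0, 0],
  ],
)

```text
clock: 11.65
position: [0.4616, 0.1976, 0.1114]
tcp_rot: [-0.003, -0.06, 0.998, -0.0]
wrist_force: [-11.3, -10.3, 4.4]
grip_width: 0.15
gripper_force: 87.9
```

```bash
python3 -c "
from h import *
go()"
```

```text
t 11.65 pos [0.4616 0.1976 0.1114] psi 186.87 q6 -1.42 F [-11.3 -10.3   4.4] M [-1.65  1.88 -1.89] w 0.15 87.9
```

The moment rose to -1.4 and then -1.9 N m, so the dial is on its stop. I'll release, rise and check it.

step_arm(
  rows=[
    [40, 0, 0, 0, 0],
    [40, 0, 0, 0, 0],
    [40, 0, 0, 0, 0],
    [40, 0, 0, -50, 0],
    [40, 0, 0, -50, 0],
    [28, 0, 0, -40, 0],
    [28, 0, 0, 0, 8.3],
    [28, 0, 0, 0, 8.3],
    [28, 0, 0, 0, 8.3],
    [28, 0, 0, 0, 8.3],
    [28, 0, 0, 0, 8.3],
    [28, 0, 0, 0, 8.3],
  ],
)

```text
clock: 12.85
position: [0.4643, 0.1989, 0.2513]
tcp_rot: [0.0, 0.367, 0.93, 0.0]
wrist_force: [-0.2, -0.3, -0.3]
grip_width: 0.326
gripper_force: 0.0
```

step_arm(
  rows=[
    [28, 0, 0, 0, 8.3],
    [28, 0, 0, 0, 8.3],
    [28, 0, 0, 0, 8.3],
    [28, 0, 0, 0, 8.3],
    [28, 0, 0, 0, 7.8],
    [28, 0, 0, 0, 0],
  ],
)

```text
clock: 13.45
position: [0.4643, 0.1989, 0.2513]
tcp_rot: [0.0, 0.668, 0.744, 0.0]
wrist_force: [-0.3, 0.4, -0.6]
grip_width: 0.329
gripper_force: 0.0
```

```bash
python3 - <<'E'
from h import *
go((.648,-.222,.25))
e=cap('side')['frame'][225:300,270:350]
cv2.imwrite('pics/c5.png',cv2.resize(e,None,fx=6,fy=6,interpolation=cv2.INTER_CUBIC)[:,:,::-1])
E
```

```text
t 13.45 pos [0.4643 0.1989 0.2513] psi 96.13 q6 0.17 F [-0.3  0.4 -0.6] M [ 0.    0.02 -0.05] w 0.329 0.0
 to (0.648, -0.222, 0.25) tool mm [-438.1  137.7    1.3]
```

View pics/c5.png

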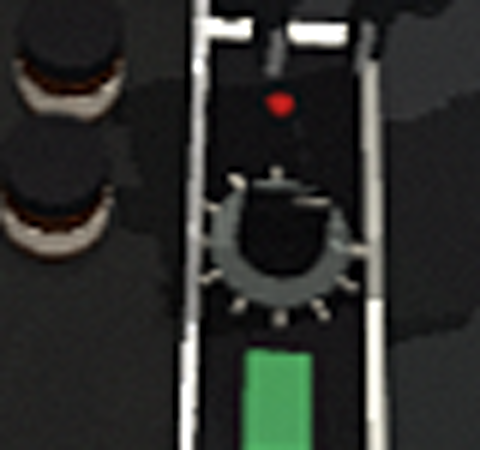

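The mark points to the front (image right, about (315,200)), so the dial is at zero. On to the drawer handle.

step_arm(
  rows=[
    [28, -43.8, 13.8, 0, 0],
    [28, -43.8, 13.8, 0, 0],
    [28, -43.8, 13.8, 0, 0],
    [28, -43.8, 13.8, 0, 0],
    [28, -43.8, 13.8, 0, 0],
    [28, -43.8, 13.8, 0, 0],
    [28, -43.8, 13.8, 0, 0],
    [28, -43.8, 13.8, 0, 0],
    [28, -43.8, 13.8, 0, 0],
    [28, -43.8, 13.8, 0, 0],
    [28, 0, 0, 40, 0],
    [28, 0, 0, 40, 0],
  ],
)

```text
clock: 14.7
position: [0.6493, -0.2233, 0.1703]
tcp_rot: [0.001, 0.667, 0.745, 0.0]
wrist_force: [0.1, 0.7, -0.0]
grip_width: 0.332
gripper_force: 0.0
```

```bash
python3 - <<'E'
from h import *
go((.648,-.222,.082))
e=cap('side')['frame'][100:220,160:290]
cv2.imwrite('pics/c6.png',cv2.resize(e,None,fx=5,fy=5,interpolation=cv2.INTER_CUBIC)[:,:,::-1])
E
```

```text
t 14.7 pos [ 0.6493 -0.2233  0.1703] psi 96.39 q6 -0.54 F [ 0.1  0.7 -0. ] M [-0.   -0.   -0.02] w 0.332 0.0
 to (0.648, -0.222, 0.082) tool mm [ 1.5 -1.3 88.3]
```

View pics/c6.png

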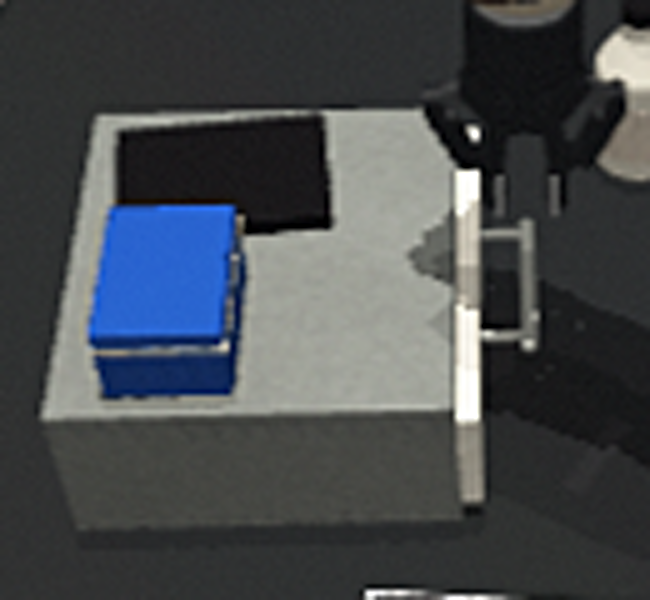

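The fingertips at crop columns 500 and 555 straddle the handle bar at 530. I'll descend.

step_arm(
  rows=[
    [28, 0, -1.5, 30, 0],
    [28, 0, 0, 30, 0],
    [28, 0, 0, 20, 0],
    [28, 0, 0, 8, 0],
    [28, 0, 0, 0, 0],
  ],
)

```text
clock: 15.25
position: [0.6474, -0.2217, 0.0827]
tcp_rot: [-0.001, 0.667, 0.745, -0.0]
wrist_force: [0.1, -0.5, 1.1]
grip_width: 0.331
gripper_force: 0.0
```

step_arm(
  rows=[
    [0, 0, 0, 0, 0],
    [0, 0, 0, 0, 0],
    [0, 0, 0, 0, 0],
    [0, 0, 0, 0, 0],
    [0, 0, 0, 0, 0],
  ],
  force=50,
)

```text
clock: 15.75
position: [0.648, -0.222, 0.0845]
tcp_rot: [0.001, 0.668, 0.745, 0.0]
wrist_force: [0.8, 1.7, 7.3]
grip_width: 0.109
gripper_force: 49.1
```

```bash
python3 - <<'E'
from h import *
go()
E
```

```text
t 15.75 pos [ 0.648  -0.222   0.0845] psi 96.24 q6 -0.54 F [0.8 1.7 7.3] M [ 0.12 -0.01  0.09] w 0.109 49.1
```

step_arm(
  rows=[
    [0, 0, -10, 0, 0],
    [0, 0, -20, 0, 0],
    [0, 0, -25, 0, 0],
    [0, 0, -25, 0, 0],
    [0, 0, -25, 0, 0],
    [0, 0, -25, 0, 0],
    [0, 0, -25, 0, 0],
    [0, 0, -20, 0, 0],
    [0, 0, -15, 0, 0],
    [0, 0, -8, 0, 0],
    [0, 0, 0, 0, 0],
  ],
)

```text
clock: 16.85
position: [0.4522, -0.2438, 0.0845]
tcp_rot: [0.003, 0.668, 0.744, 0.001]
wrist_force: [10.9, 5.4, 9.2]
grip_width: 0.108
gripper_force: 50.9
```

```bash
python3 - <<'E'
from h import *
go()
s,p,M=pose();print(np.linalg.norm(p[:2]-[.648,-.222]))
E
```

```text
t 16.85 pos [ 0.4522 -0.2438  0.0845] psi 96.16 q6 -0.73 F [10.9  5.4  9.2] M [ 0.93 -1.63  0.07] w 0.108 50.9
0.19700270181429502
```

step_arm(
  rows=[
    [0, 0, -3, 0, 0],
    [0, 0, 0, 0, 0],
  ],
)

```text
clock: 17.05
position: [0.452, -0.2439, 0.0845]
tcp_rot: [0.005, 0.668, 0.744, 0.002]
wrist_force: [30.1, 16.7, 0.1]
grip_width: 0.106
gripper_force: 50.7
```

step_arm(
  rows=[
    [28, 0, 0, 0, 0],
    [28, 0, 0, 0, 0],
    [28, 0, 0, 0, 0],
    [28, 0, 0, -40, 0],
    [28, 0, 0, -45, 0],
    [80, 0, 0, -45, 0],
    [80, 0, 0, -40, 0],
    [80, 0, 0, 0, 0],
  ],
)

```text
clock: 17.85
position: [0.4484, -0.2446, 0.2577]
tcp_rot: [0.004, 0.668, 0.744, 0.0]
wrist_force: [0.6, -0.6, -0.6]
grip_width: 0.823
gripper_force: 0.0
```

```bash
python3 - <<'E'
from h import *
go()
cap('top','t7.png')
d=cap('side','s7.png')
E
python3 j.py | grep @ 
```

```text
t 17.85 pos [ 0.4484 -0.2446  0.2577] psi 96.2 q6 -0.74 F [ 0.6 -0.6 -0.6] M [-0.03 -0.04  0.01] w 0.823 0.0
top@.1405 [0.656 0.268 0.141] [(array([0.659, 0.27 , 0.126]), np.float64(0.0016494688707483181))]
top@.1405 [0.573 0.198 0.141] [(array([0.569, 0.188, 0.213]), np.float64(0.001168440102472063)), (array([0.574, 0.2  , 0.125]), np.float64(0.0015042490401093304))]
top@.1405 [0.566 0.122 0.141] [(array([0.57 , 0.124, 0.119]), np.float64(0.0047697534196792)), (array([0.576, 0.133, 0.013]), np.float64(0.00541324560802199))]
side@.133 [0.572 0.133 0.133]
side@.133 [0.575 0.205 0.133]
side@.133 [0.658 0.274 0.133]
```

View pics/s7.png

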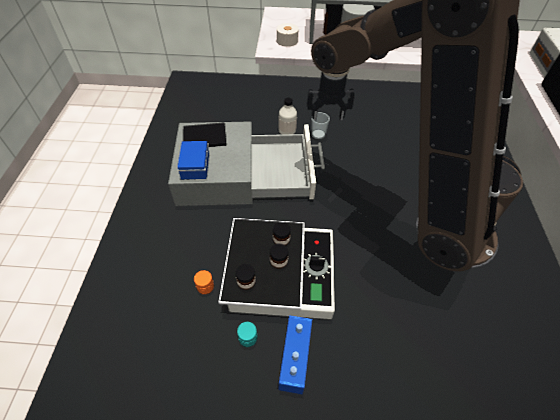

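The drawer is fully open (hit its stop at 0.197 m, 30 N), and the jars haven't moved. I'll locate the drawer's inner edges from image profiles.

```bash
python3 - <<'E'
from h import *
np.set_printoptions(precision=3,suppress=True,linewidth=220)
a=np.radians(6.2);ex=np.array([np.cos(a),np.sin(a)]);ey=np.array([-np.sin(a),np.cos(a)]);H=np.array([.452,-.244])
for n in('top','side'):
    img=cv2.imread('pics/%s7.png'%n[0]).mean(2).astype(np.float32);d=cap(n)
    for off in(.06,.1):
      for z in(.1,.022):
        xs=np.arange(.02,.30,.004);v=[]
        for x in xs:
            p=H+ex*x+ey*off;u,w=proj(d,(*p,z));v.append(cv2.getRectSubPix(img,(1,1),(u,w))[0,0])
        print(n,off,z,[(int(x*1000),int(q)) for x,q in zip(xs,v)])
    for z in(.062,.022):
        ys=np.arange(-.16,.16,.005)
        print(n,'across',z,[(int(y*1000),int(cv2.getRectSubPix(img,(1,1),proj(d,(*(H+ex*.2+ey*y),z)))[0,0])) for y in ys])
go((.569,.125,.25),(.573,.2,.25),(.657,.269,.25))
E
```

```text
top 0.06 0.1 [(20, 38), (24, 40), (28, 27), (32, 22), (36, 174), (40, 213), (44, 212), (48, 198), (52, 163), (56, 151), (60, 182), (64, 196), (68, 197), (72, 196), (76, 198), (80, 197), (84, 195), (88, 195), (92, 194), (96, 195), (100, 198), (104, 196), (108, 194), (112, 195), (116, 196), (120, 196), (124, 196), (128, 193), (132, 194), (136, 195), (139, 194), (144, 195), (148, 195), (152, 193), (156, 193), (160, 196), (164, 196), (167, 195), (172, 194), (176, 192), (180, 192), (184, 193), (188, 194), (192, 193), (195, 194), (199, 195), (204, 195), (208, 196), (212, 199), (216, 197), (220, 195), (224, 196), (228, 195), (231, 195), (236, 197), (240, 180), (244, 129), (248, 112), (252, 158), (256, 159), (260, 158), (264, 161), (268, 161), (272, 161), (276, 159), (280, 158), (284, 158), (288, 157), (292, 155), (296, 156)]
top 0.06 0.022 [(20, 47), (24, 56), (28, 54), (32, 77), (36, 207), (40, 212), (44, 211), (48, 194), (52, 180), (56, 139), (60, 176), (64, 196), (68, 197), (72, 196), (76, 198), (80, 197), (84, 195), (88, 196), (92, 195), (96, 194), (100, 197), (104, 199), (108, 195), (1
[... 8141 characters left out ...]
203), (-34, 203), (-29, 203), (-24, 203), (-19, 201), (-14, 202), (-9, 202), (-4, 202), (0, 202), (5, 201), (10, 200), (15, 200), (20, 199), (25, 198), (30, 199), (35, 199), (40, 198), (45, 198), (50, 197), (55, 198), (60, 199), (65, 198), (70, 198), (75, 199), (80, 200), (85, 200), (90, 201), (95, 212), (100, 185), (105, 100), (110, 81), (115, 90), (120, 91), (125, 90), (130, 90), (135, 93), (140, 62), (145, 26), (150, 20), (155, 40)]
t 18.15 pos [ 0.447 -0.243  0.252] psi 96.21 q6 -0.74 F [ 0.5 -0.5  0.3] M [0.03 0.02 0.01] w 0.933 0.0
 to (0.569, 0.125, 0.25) tool mm [353.1 161.    1.9]
 to (0.573, 0.2, 0.25) tool mm [427.3 173.1   2. ]
 to (0.657, 0.269, 0.25) tool mm [486.8 264.1   1.9]
```

Drawer measurements match the description: the front's inner face is 52 mm behind the handle and the cabinet edge is at 246 mm. Places are the centre (0.601, -0.228) and ±80 mm across it. First pick is the jar at (0.569, 0.125).

step_arm(
  rows=[
    [85, 44.1, 20.1, 0, 0],
    [85, 44.1, 20.1, 0, 0],
    [85, 44.1, 20.1, 0, 0],
    [85, 44.1, 20.1, 0, 0],
    [85, 44.1, 20.1, 0, 0],
    [85, 44.1, 20.1, 0, 0],
    [85, 44.1, 20.1, 0, 0],
    [85, 44.1, 20.1, 0, 0],
    [85, 0, 0, 40, 0],
    [85, 0, 0, 0, 0],
  ],
)

```text
clock: 19.15
position: [0.5671, 0.1255, 0.208]
tcp_rot: [-0.003, 0.667, 0.745, -0.003]
wrist_force: [-0.6, -0.9, 0.3]
grip_width: 0.992
gripper_force: 0.0
```

```bash
python3 - <<'E'
from h import *
go((.569,.125,.122))
S=cap('side');T=cap('top')
a=S['frame'][190:320,200:350];b=T['frame'][160:280,165:285]
r=lambda x,k:cv2.resize(x,None,fx=k,fy=k,interpolation=cv2.INTER_CUBIC)
o=np.zeros((360,800,3),np.uint8);o[:338,:390]=r(a,2.6);o[:360,400:760]=r(b,3)
cv2.imwrite('pics/c8.png',cv2.convertScaleAbs(o[:,:,::-1],alpha=1.8))
E
```

```text
t 19.15 pos [0.5671 0.1255 0.208 ] psi 96.35 q6 -0.01 F [-0.6 -0.9  0.3] M [-0.    0.04  0.01] w 0.992 0.0
 to (0.569, 0.125, 0.122) tool mm [-0.7  2.6 85.9]
```

View pics/c8.png

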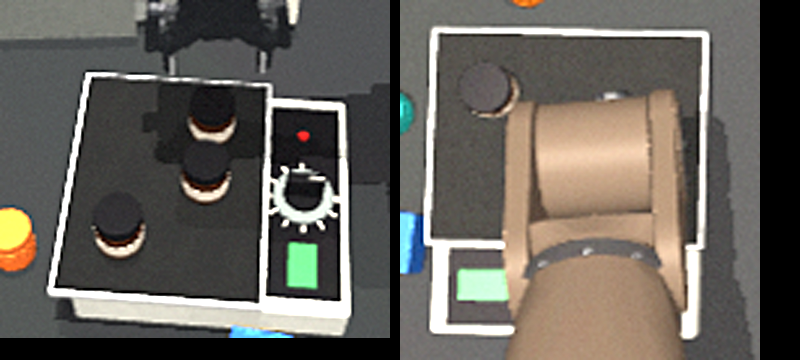

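The open fingers, at crop columns 170 and 265, are centred over the jar at column 212. I'll descend and grip.

step_arm(
  rows=[
    [85, 0, 2, 30, 0],
    [85, 0, 0, 30, 0],
    [85, 0, 0, 20, 0],
    [85, 0, 0, 6, 0],
    [40, 0, 0, 0, 0],
    [40, 0, 0, 0, 0],
    [40, 0, 0, 0, 0],
    [40, 0, 0, 0, 0],
    [40, 0, 0, 0, 0],
    [40, 0, 0, 0, 0],
  ],
  force=35,
)

```text
clock: 20.25
position: [0.5718, 0.1246, 0.1286]
tcp_rot: [0.001, 0.668, 0.744, 0.001]
wrist_force: [-0.7, -2.4, 6.9]
grip_width: 0.578
gripper_force: 35.6
```

```bash
python3 - <<'E'
from h import *
go()
E
```

```text
t 20.25 pos [0.5718 0.1246 0.1286] psi 96.22 q6 -0.01 F [-0.7 -2.4  6.9] M [-0.37  0.28  0.04] w 0.578 35.6
```

step_arm(
  rows=[
    [40, 0, 0, -20, 0],
    [40, 0, 0, -40, 0],
    [40, 0, 0, -40, 0],
    [40, -20, 0, 0, 0],
    [40, -30, 0, 0, 0],
    [40, -42, -2, 0, 0],
    [40, -42, -2, 0, 0],
    [40, -42, -2, 0, 0],
    [40, -42, -2, 0, 0],
    [40, -42, -1, 0, 0],
    [40, -42, 0, 0, 0],
    [40, -42, 0, 0, 0],
  ],
)

```text
clock: 21.45
position: [0.5993, -0.22, 0.2278]
tcp_rot: [0.0, 0.668, 0.744, 0.0]
wrist_force: [1.9, 0.2, -1.5]
grip_width: 0.581
gripper_force: 37.3
```

step_arm(
  rows=[
    [40, -42, 0, 0, 0],
    [40, -30, 0, 0, 0],
    [40, -18, 0, 0, 0],
    [40, 0, 0, 0, 0],
  ],
)

```text
clock: 21.85
position: [0.609, -0.3095, 0.2269]
tcp_rot: [0.0, 0.668, 0.744, 0.0]
wrist_force: [-1.1, -0.4, -2.1]
grip_width: 0.575
gripper_force: 37.3
```

```bash
python3 - <<'E'
from h import *
go((.610,-.308,.1),(.610,-.308,.067))
E
```

```text
t 21.85 pos [ 0.609  -0.3095  0.2269] psi 96.11 q6 -0.67 F [-1.1 -0.4 -2.1] M [0.05 0.03 0.  ] w 0.575 37.3
 to (0.61, -0.308, 0.1) tool mm [  1.4   1.1 126.9]
 to (0.61, -0.308, 0.067) tool mm [  1.4   1.1 159.9]
```

step_arm(
  rows=[
    [40, 1, 1, 40, 0],
    [40, 0, 0, 40, 0],
    [40, 0, 0, 40, 0],
    [40, 0, 0, 20, 0],
    [40, 0, 0, 10, 0],
    [40, 0, 0, 5, 0],
    [40, 0, 0, 0, 0],
  ],
)

```text
clock: 22.55
position: [0.6105, -0.3061, 0.0725]
tcp_rot: [0.0, 0.668, 0.745, 0.0]
wrist_force: [-0.0, -0.4, -1.7]
grip_width: 0.575
gripper_force: 37.2
```

```bash
python3 - <<'E'
from h import *
go((.610,-.308,.067))
E
```

```text
t 22.55 pos [ 0.6105 -0.3061  0.0725] psi 96.25 q6 -0.67 F [-0.  -0.4 -1.7] M [-0.01 -0.01 -0.02] w 0.575 37.2
 to (0.61, -0.308, 0.067) tool mm [-1.8 -0.7  5.5]
```

step_arm(
  rows=[
    [40, 0, 0, 3, 0],
    [40, 0, 0, 2, 0],
    [40, 0, 0, 0, 0],
  ],
)

```text
clock: 22.85
position: [0.6102, -0.3066, 0.0673]
tcp_rot: [0.0, 0.668, 0.744, 0.0]
wrist_force: [-0.4, -0.9, -1.5]
grip_width: 0.57
gripper_force: 37.2
```

step_arm(
  rows=[
    [40, 0, 0, 1.5, 0],
    [40, 0, 0, 0, 0],
  ],
)

```text
clock: 23.05
position: [0.6107, -0.3067, 0.0667]
tcp_rot: [0.001, 0.668, 0.744, 0.0]
wrist_force: [-0.3, 2.0, 5.9]
grip_width: 0.574
gripper_force: 37.9
```

Contact (5.9 N at z = 0.0667). I'll release and lift.

step_arm(
  rows=[
    [60, 0, 0, 0, 0],
    [72, 0, 0, 0, 0],
    [76, 0, 0, 0, 0],
    [76, 0, 0, 0, 0],
    [76, 0, 0, -20, 0],
    [76, 0, 0, -40, 0],
    [80, 0, 0, -50, 0],
    [85, 0, 0, -50, 0],
    [85, 0, 0, 0, 0],
  ],
)

```text
clock: 23.95
position: [0.6119, -0.3076, 0.2329]
tcp_rot: [0.006, 0.668, 0.744, 0.001]
wrist_force: [0.3, -0.3, 0.6]
grip_width: 0.995
gripper_force: 0.0
```

```bash
python3 j.py | grep @; python3 - <<'E'
from h import *
go((.573,.2,.22),(.657,.269,.22))
cap('side','s9.png')
E
```

```text
top@.1405 [0.654 0.268 0.141] [(array([0.657, 0.271, 0.127]), np.float64(0.0033847547491983702))]
top@.1405 [0.573 0.198 0.141] [(array([0.574, 0.2  , 0.127]), np.float64(0.0014021983851337943))]
side@.133 [0.575 0.204 0.133]
side@.133 [0.658 0.274 0.133]
t 24.05 pos [ 0.6102 -0.3066  0.2265] psi 96.22 q6 -0.67 F [-0.2 -0.4 -1.9] M [-0.06  0.01 -0.03] w 0.995 0.0
 to (0.573, 0.2, 0.22) tool mm [507.7  17.9   5.9]
 to (0.657, 0.269, 0.22) tool mm [567.2 108.9   5.9]
```

View pics/s9.png

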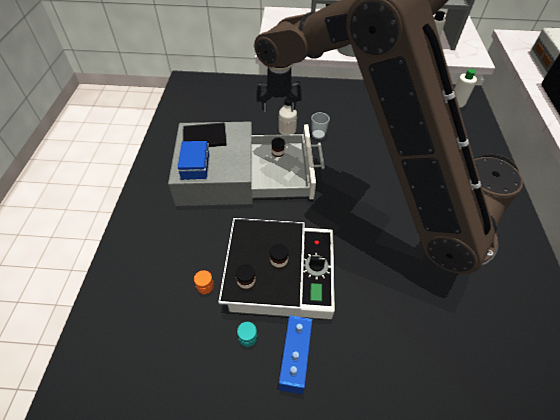

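The side view shows the first jar upright in the drawer at (278,148), with two jars left at (279,256) and (245,276). Next is the one at (0.574, 0.200).

step_arm(
  rows=[
    [85, 42.3, 1.6, 0, 0],
    [85, 42.3, 1.6, 0, 0],
    [85, 42.3, 1.6, 0, 0],
    [85, 42.3, 1.6, 0, 0],
    [85, 42.3, 1.6, 0, 0],
    [85, 42.3, 1.6, 0, 0],
    [85, 42.3, 1.6, 0, 0],
    [85, 42.3, 1.6, 0, 0],
    [85, 42.3, 1.6, 0, 0],
    [85, 42.3, 1.6, 0, 0],
    [85, 42.3, 1.6, 0, 0],
    [85, 42.3, 1.6, 0, 0],
  ],
)

```text
clock: 25.3
position: [0.5733, 0.2017, 0.2235]
tcp_rot: [-0.001, 0.668, 0.744, -0.001]
wrist_force: [1.2, -0.1, 0.1]
grip_width: 1.0
gripper_force: 0.0
```

step_arm(
  rows=[
    [85, 0, 0, 0, 0],
    [85, 0, 0, 0, 0],
  ],
)

```text
clock: 25.5
position: [0.5735, 0.2008, 0.2236]
tcp_rot: [-0.001, 0.667, 0.745, -0.001]
wrist_force: [-0.3, 0.2, 1.4]
grip_width: 0.997
gripper_force: 0.0
```

```bash
python3 - <<'E'
from h import *
go((.574,.2,.1265))
S=cap('side');g=cv2.GaussianBlur(S['frame'].mean(2).astype(np.float32),(0,0),.8)
u,v=map(int,proj(S,(.574,.2,.133)));m=((g<30)).astype(np.uint8)[v-14:v+15,u-18:u+19];M=cv2.moments(m,True);c=(M['m10']/M['m00']+u-18,M['m01']/M['m00']+v-14);print(c,onz(S,*c,.133))
E
```

```text
t 25.5 pos [0.5735 0.2008 0.2236] psi 96.33 q6 0.12 F [-0.3  0.2  1.4] M [ 0.03  0.02 -0.01] w 0.997 0.0
 to (0.574, 0.2, 0.1265) tool mm [-0.8  0.7 97.1]
(278.04432989690724, 250.13608247422678) [0.57623734 0.195693   0.133     ]
```

step_arm(
  rows=[
    [85, 0, 0, 35, 0],
    [85, 0, 0, 35, 0],
    [85, 0, 0, 20, 0],
    [85, 0, 0, 7, 0],
    [40, 0, 0, 0, 0],
    [40, 0, 0, 0, 0],
    [40, 0, 0, 0, 0],
    [40, 0, 0, 0, 0],
    [40, 0, 0, 0, 0],
    [40, 0, 0, 0, 0],
  ],
)

```text
clock: 26.55
position: [0.5747, 0.2, 0.1297]
tcp_rot: [0.001, 0.668, 0.744, 0.001]
wrist_force: [0.1, -2.9, 6.2]
grip_width: 0.576
gripper_force: 37.0
```

```bash
python3 - <<'E'
from h import *
go((.601,-.228,.1286))
E
```

```text
t 26.55 pos [0.5747 0.2    0.1297] psi 96.23 q6 0.12 F [ 0.1 -2.9  6.2] M [-0.45  0.12 -0.03] w 0.576 37.0
 to (0.601, -0.228, 0.1286) tool mm [-428.3  -20.3    1.1]
```

Gripped (49 mm wide). I'll lift and carry it to the centre place.

step_arm(
  rows=[
    [40, 0, 0, -20, 0],
    [40, 0, 0, -40, 0],
    [40, 0, 0, -40, 0],
    [40, -20, 0, 0, 0],
    [40, -30, 0, 0, 0],
    [40, -42, -4, 0, 0],
    [40, -42, -4, 0, 0],
    [40, -42, -4, 0, 0],
    [40, -42, -4, 0, 0],
    [40, -42, -4, 0, 0],
    [40, -42, 0, 0, 0],
    [40, -42, 0, 0, 0],
  ],
)

```text
clock: 27.75
position: [0.5914, -0.1457, 0.2288]
tcp_rot: [0.0, 0.668, 0.744, 0.0]
wrist_force: [0.8, 0.7, -1.4]
grip_width: 0.575
gripper_force: 37.1
```

step_arm(
  rows=[
    [40, -42, 0, 0, 0],
    [40, -30, 0, 0, 0],
    [40, -12, 0, 0, 0],
    [40, 0, 0, 40, 0],
    [40, 0, 0, 40, 0],
    [40, 0, 0, 40, 0],
    [40, 0, 0, 20, 0],
    [40, 0, 0, 10, 0],
    [40, 0, 0, 0, 0],
  ],
)

```text
clock: 28.65
position: [0.6005, -0.2268, 0.0777]
tcp_rot: [-0.001, 0.668, 0.745, -0.0]
wrist_force: [0.8, -0.5, -1.6]
grip_width: 0.577
gripper_force: 37.0
```

```bash
python3 - <<'E'
from h import *
go((.601,-.228,.0675))
E
```

```text
t 28.65 pos [ 0.6005 -0.2268  0.0777] psi 96.25 q6 -0.57 F [ 0.8 -0.5 -1.6] M [-0.02 -0.09  0.03] w 0.577 37.0
 to (0.601, -0.228, 0.0675) tool mm [-1.2  0.4 10.2]
```

step_arm(
  rows=[
    [40, 0, 0, 5, 0],
    [40, 0, 0, 3, 0],
    [40, 0, 0, 1.5, 0],
    [40, 0, 0, 0, 0],
  ],
)

```text
clock: 29.05
position: [0.6008, -0.2276, 0.0693]
tcp_rot: [0.0, 0.668, 0.744, 0.0]
wrist_force: [0.5, -0.2, -2.0]
grip_width: 0.572
gripper_force: 37.0
```

step_arm(
  rows=[
    [40, 0, 0, 1.5, 0],
    [40, 0, 0, 0, 0],
  ],
)

```text
clock: 29.25
position: [0.6009, -0.2276, 0.0678]
tcp_rot: [0.0, 0.668, 0.744, 0.0]
wrist_force: [0.7, 0.2, 1.9]
grip_width: 0.576
gripper_force: 37.3
```

step_arm(
  rows=[
    [40, 0, 0, 0.5, 0],
    [60, 0, 0, 0, 0],
    [72, 0, 0, 0, 0],
    [76, 0, 0, 0, 0],
    [76, 0, 0, 0, 0],
    [76, 0, 0, -20, 0],
    [76, 0, 0, -40, 0],
    [80, 0, 0, -50, 0],
    [85, 0, 0, -50, 0],
    [85, 0, 0, 0, 0],
  ],
)

```text
clock: 30.25
position: [0.6025, -0.2283, 0.2339]
tcp_rot: [0.005, 0.668, 0.744, 0.001]
wrist_force: [0.5, 0.2, -0.2]
grip_width: 0.994
gripper_force: 0.0
```

```bash
python3 j.py | grep @; python3 - <<'E'
from h import *
go((.657,.269,.22))
cap('side','s10.png')
E
```

```text
top@.1405 [0.653 0.269 0.141] [(array([0.657, 0.272, 0.128]), np.float64(0.004346397721243498))]
side@.133 [0.658 0.274 0.133]
t 30.35 pos [ 0.6008 -0.2275  0.2279] psi 96.22 q6 -0.57 F [ 0.5  0.1 -0.2] M [ 0.07 -0.02 -0.  ] w 0.995 0.0
 to (0.657, 0.269, 0.22) tool mm [487.5 109.7   7.6]
```

View pics/s10.png

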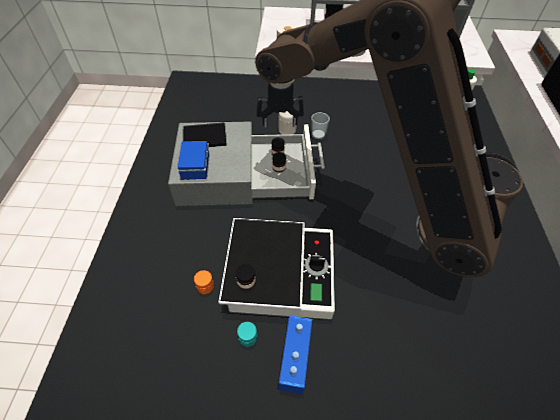

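Two jars are in the drawer at (278,146) and (279,160). The last one is on the mat at (245,276), at about (0.657, 0.270).

step_arm(
  rows=[
    [85, 40.7, 9.1, 0, 0],
    [85, 40.7, 9.1, 0, 0],
    [85, 40.7, 9.1, 0, 0],
    [85, 40.7, 9.1, 0, 0],
    [85, 40.7, 9.1, 0, 0],
    [85, 40.7, 9.1, 0, 0],
    [85, 40.7, 9.1, 0, 0],
    [85, 40.7, 9.1, 0, 0],
    [85, 40.7, 9.1, 0, 0],
    [85, 40.7, 9.1, 0, 0],
    [85, 40.7, 9.1, 0, 0],
    [85, 40.7, 9.1, 0, 0],
  ],
)

```text
clock: 31.6
position: [0.6558, 0.2714, 0.2245]
tcp_rot: [-0.001, 0.668, 0.744, -0.001]
wrist_force: [0.9, -0.7, -0.2]
grip_width: 0.998
gripper_force: 0.0
```

step_arm(
  rows=[
    [85, 0, 0, 0, 0],
    [85, 0, 0, 0, 0],
  ],
)

```text
clock: 31.8
position: [0.6556, 0.2705, 0.2245]
tcp_rot: [-0.001, 0.667, 0.745, -0.001]
wrist_force: [0.9, -0.6, 0.8]
grip_width: 0.995
gripper_force: 0.0
```

```bash
python3 - <<'E'
from h import *
go((.657,.27,.1265))
S=cap('side');T=cap('top')
for p in [(.610,-.308),(.601,-.228)]: print([proj(S,(*p,z)) for z in(.022,.078)],proj(T,(*p,.078)))
u,v=map(int,proj(S,(.601,-.26,.06)));a=S['frame'][v-30:v+30,u-40:u+45]
u,v=map(int,proj(T,(.601,-.26,.06)));b=T['frame'][v-30:v+30,u-40:u+45]
p=map(int,proj(S,(.657,.27,.12)));u,v=p;c=S['frame'][v-30:v+30,u-40:u+45]
o=np.hstack([a,b,c]);o=cv2.resize(o,None,fx=3.1,fy=3.1,interpolation=cv2.INTER_CUBIC);cv2.imwrite('pics/c11.png',cv2.convertScaleAbs(o[:,:,::-1],alpha=1.4));print(o.shape)
E
```

```text
t 31.8 pos [0.6556 0.2705 0.2245] psi 96.32 q6 0.19 F [ 0.9 -0.6  0.8] M [-0.06  0.03 -0.04] w 0.995 0.0
 to (0.657, 0.27, 0.1265) tool mm [-0.6  1.6 98. ]
[(np.float64(278.1234063526735), np.float64(151.65158589932412)), (np.float64(278.27403616411385), np.float64(140.55152572495203))] (np.float64(386.1439129062893), np.float64(209.98323329679346))
[(np.float64(279.0551625118809), np.float64(166.97386116513826)), (np.float64(279.2415405805172), np.float64(155.9681637662496))] (np.float64(359.8219369072302), np.float64(212.42057962303974))
(186, 790, 3)
```

View pics/c11.png

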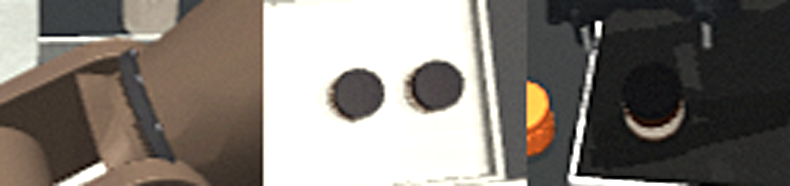

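The top crop shows both drawer jars upright and well apart at crop (357,93) and (437,84). The fingers straddle the last jar at crop (655,100). I'll pick it.

step_arm(
  rows=[
    [85, 0, 1, 35, 0],
    [85, 0, 0, 35, 0],
    [85, 0, 0, 20, 0],
    [85, 0, 0, 8, 0],
    [40, 0, 0, 0, 0],
    [40, 0, 0, 0, 0],
    [40, 0, 0, 0, 0],
    [40, 0, 0, 0, 0],
    [40, 0, 0, 0, 0],
    [40, 0, 0, 0, 0],
  ],
)

```text
clock: 32.9
position: [0.6579, 0.2699, 0.1306]
tcp_rot: [0.001, 0.668, 0.744, 0.001]
wrist_force: [-0.5, -1.4, 6.7]
grip_width: 0.573
gripper_force: 36.8
```

```bash
python3 - <<'E'
from h import *
go((.592,-.148,.1286))
E
```

```text
t 32.9 pos [0.6579 0.2699 0.1306] psi 96.22 q6 0.19 F [-0.5 -1.4  6.7] M [-0.29  0.1  -0.09] w 0.573 36.8
 to (0.592, -0.148, 0.1286) tool mm [-408.3 -110.8    1.6]
```

step_arm(
  rows=[
    [40, 0, 0, -20, 0],
    [40, 0, 0, -40, 0],
    [40, 0, 0, -40, 0],
    [40, -20, -5, 0, 0],
    [40, -30, -8, 0, 0],
    [40, -40, -11, 0, 0],
    [40, -40, -11, 0, 0],
    [40, -40, -11, 0, 0],
    [40, -40, -11, 0, 0],
    [40, -40, -11, 0, 0],
    [40, -40, -11, 0, 0],
    [40, -40, -11, 0, 0],
  ],
)

```text
clock: 34.1
position: [0.6027, -0.0696, 0.2288]
tcp_rot: [-0.0, 0.668, 0.744, 0.0]
wrist_force: [0.6, 0.6, -0.9]
grip_width: 0.577
gripper_force: 36.7
```

step_arm(
  rows=[
    [40, -40, -11, 0, 0],
    [40, -28, -7, 0, 0],
    [40, -10, -3, 0, 0],
    [40, 0, 0, 40, 0],
    [40, 0, 0, 40, 0],
    [40, 0, 0, 40, 0],
    [40, 0, 0, 20, 0],
    [40, 0, 0, 10, 0],
    [40, 0, 0, 0, 0],
  ],
)

```text
clock: 35.0
position: [0.5909, -0.1472, 0.078]
tcp_rot: [-0.001, 0.668, 0.745, -0.0]
wrist_force: [-0.2, 0.8, -0.8]
grip_width: 0.576
gripper_force: 36.7
```

```bash
python3 - <<'E'
from h import *
go((.592,-.148,.0685))
E
```

```text
t 35.0 pos [ 0.5909 -0.1472  0.078 ] psi 96.25 q6 -0.46 F [-0.2  0.8 -0.8] M [ 0.01  0.07 -0.01] w 0.576 36.7
 to (0.592, -0.148, 0.0685) tool mm [-1.   1.1  9.5]
```

step_arm(
  rows=[
    [40, 0, 0, 5, 0],
    [40, 0, 0, 3, 0],
    [40, 0, 0, 1, 0],
    [40, 0, 0, 0, 0],
  ],
)

```text
clock: 35.4
position: [0.5913, -0.1477, 0.0703]
tcp_rot: [0.0, 0.668, 0.744, 0.0]
wrist_force: [0.1, 0.3, -1.0]
grip_width: 0.575
gripper_force: 36.7
```

step_arm(
  rows=[
    [40, 0, 0, 1, 0],
    [40, 0, 0, 0, 0],
  ],
)

```text
clock: 35.6
position: [0.5912, -0.1477, 0.069]
tcp_rot: [0.0, 0.668, 0.744, 0.0]
wrist_force: [-0.0, 0.4, -1.3]
grip_width: 0.573
gripper_force: 36.7
```

step_arm(
  rows=[
    [40, 0, 0, 1, 0],
    [40, 0, 0, 0, 0],
  ],
)

```text
clock: 35.8
position: [0.5916, -0.1477, 0.0686]
tcp_rot: [0.001, 0.668, 0.744, 0.0]
wrist_force: [-0.8, 1.4, 4.9]
grip_width: 0.574
gripper_force: 37.2
```

step_arm(
  rows=[
    [60, 0, 0, 0, 0],
    [72, 0, 0, 0, 0],
    [76, 0, 0, 0, 0],
    [76, 0, 0, 0, 0],
    [76, 0, 0, -20, 0],
    [76, 0, 0, -40, 0],
    [50, 0, 0, -50, 0],
    [28, 0, 0, -50, 0],
    [28, 0, 0, 0, 0],
  ],
)

```text
clock: 36.7
position: [0.5931, -0.1483, 0.2346]
tcp_rot: [0.005, 0.668, 0.744, 0.002]
wrist_force: [-0.3, -0.8, -1.1]
grip_width: 0.384
gripper_force: 0.0
```

```bash
python3 - <<'E'
from h import *
go((.452,-.244,.22))
E
```

```text
t 36.7 pos [ 0.5931 -0.1483  0.2346] psi 96.23 q6 -0.46 F [-0.3 -0.8 -1.1] M [-0.02 -0.02  0.01] w 0.384 0.0
 to (0.452, -0.244, 0.22) tool mm [ -79.7 -150.8   13.5]
```

step_arm(
  rows=[
    [28, -19.5, -37, 0, 0],
    [28, -19.5, -37, 0, 0],
    [28, -19.5, -37, 0, 0],
    [28, -19.5, -37, 0, 0],
    [28, 0, 0, 0, 0],
    [28, 0, 0, 0, 0],
  ],
)

```text
clock: 37.3
position: [0.4522, -0.2418, 0.2278]
tcp_rot: [0.0, 0.668, 0.744, 0.0]
wrist_force: [-0.3, -0.4, 0.2]
grip_width: 0.335
gripper_force: 0.0
```

```bash
python3 - <<'E'
from h import *
go((.452,-.244,.084))
cap('side','s12.png')
S=cap('side');T=cap('top')
a=S['frame'][110:230,160:340];b=T['frame'][140:240,280:430]
r=lambda x,k:cv2.resize(x,None,fx=k,fy=k,interpolation=cv2.INTER_CUBIC)
o=np.zeros((280,800,3),np.uint8);o[:264,:396]=r(a,2.2);o[:260,400:790]=r(b,2.6)
cv2.imwrite('pics/c12.png',o[:,:,::-1])
E
```

```text
t 37.3 pos [ 0.4522 -0.2418  0.2278] psi 96.11 q6 -0.73 F [-0.3 -0.4  0.2] M [ 0.01 -0.04  0.  ] w 0.335 0.0
 to (0.452, -0.244, 0.084) tool mm [ -2.2  -0.5 143.8]
```

View pics/c12.png

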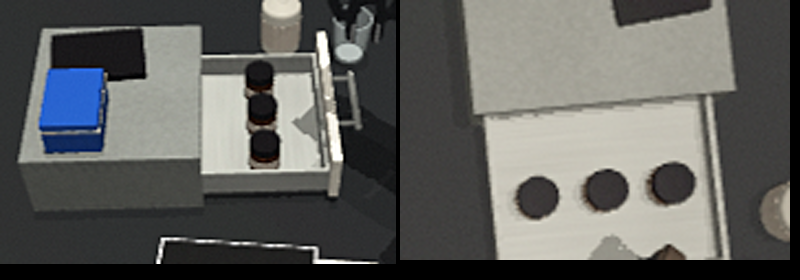

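All three jars stand upright in a row in the drawer, at crop columns 537, 606 and 672 in the top view. I'll grip the handle and push it shut smoothly.

step_arm(
  rows=[
    [28, -2, 0, 45, 0],
    [28, 0, 0, 45, 0],
    [28, 0, 0, 35, 0],
    [28, 0, 0, 18, 0],
    [28, 0, 0, 0, 0],
    [0, 0, 0, 0, 0],
    [0, 0, 0, 0, 0],
    [0, 0, 0, 0, 0],
    [0, 0, 0, 0, 0],
    [0, 0, 0, 0, 0],
  ],
  force=40,
)

```text
clock: 38.45
position: [0.4528, -0.2431, 0.0855]
tcp_rot: [0.0, 0.668, 0.744, 0.0]
wrist_force: [0.1, 4.1, 0.0]
grip_width: 0.114
gripper_force: 39.8
```

```bash
python3 - <<'E'
from h import *
go()
E
```

```text
t 38.45 pos [ 0.4528 -0.2431  0.0855] psi 96.22 q6 -0.73 F [0.1 4.1 0. ] M [ 0.61 -0.15  0.  ] w 0.114 39.8
```

step_arm(
  rows=[
    [0, 0, 3, 0, 0],
    [0, 0, 7, 0, 0],
    [0, 0, 11, 0, 0],
    [0, 0, 15, 0, 0],
    [0, 0, 18, 0, 0],
    [0, 0, 20, 0, 0],
    [0, 0, 20, 0, 0],
    [0, 0, 20, 0, 0],
    [0, 0, 20, 0, 0],
    [0, 0, 18, 0, 0],
    [0, 0, 14, 0, 0],
    [0, 0, 10, 0, 0],
  ],
)

```text
clock: 39.65
position: [0.6292, -0.2235, 0.0855]
tcp_rot: [0.0, 0.668, 0.745, 0.0]
wrist_force: [-2.4, 4.5, 5.5]
grip_width: 0.11
gripper_force: 40.5
```

step_arm(
  rows=[
    [0, 0, 8, 0, 0],
    [0, 0, 5, 0, 0],
    [0, 0, 4, 0, 0],
    [0, 0, 3, 0, 0],
    [0, 0, 0, 0, 0],
  ],
)

```text
clock: 40.15
position: [0.6487, -0.2214, 0.0855]
tcp_rot: [0.0, 0.668, 0.744, 0.001]
wrist_force: [0.5, 5.6, 4.3]
grip_width: 0.112
gripper_force: 40.3
```

```bash
python3 - <<'E'
from h import *
go((.648,-.222,.0845))
E
```

```text
t 40.15 pos [ 0.6487 -0.2214  0.0855] psi 96.23 q6 -0.53 F [0.5 5.6 4.3] M [ 0.83 -0.05  0.03] w 0.112 40.3
 to (0.648, -0.222, 0.0845) tool mm [-0.5 -0.7  1. ]
```

Travel is 0.197 m with no stop force yet, so I'll push a little more until it resists.

step_arm(
  rows=[
    [0, 0, 2, 0, 0],
    [0, 0, 2, 0, 0],
    [0, 0, 0, 0, 0],
  ],
)

```text
clock: 40.45
position: [0.6493, -0.2213, 0.0854]
tcp_rot: [-0.003, 0.668, 0.745, -0.002]
wrist_force: [-19.7, 1.9, 14.0]
grip_width: 0.107
gripper_force: 41.5
```

step_arm(
  rows=[
    [0, 0, 1.5, 0, 0],
    [0, 0, 0, 0, 0],
  ],
)

```text
clock: 40.65
position: [0.6494, -0.2212, 0.0854]
tcp_rot: [-0.004, 0.668, 0.745, -0.002]
wrist_force: [-27.5, 1.7, 18.0]
grip_width: 0.111
gripper_force: 42.1
```

It hit the stop (-27 N with no further movement), so the drawer is shut. I'll release, retreat and check.

step_arm(
  rows=[
    [0, 0, -2.5, 0, 0],
    [26, 0, 0, 0, 0],
    [26, 0, 0, 0, 0],
    [26, 0, 0, 0, 0],
    [26, 0, 0, -30, 0],
    [26, 0, 0, -45, 0],
    [26, 0, 0, -50, 0],
    [26, 0, 0, -40, 0],
    [26, 0, -45, 0, 0],
    [26, 0, -45, 0, 0],
    [26, 0, -45, 0, 0],
    [26, 0, 0, 0, 0],
  ],
)

```text
clock: 41.85
position: [0.5126, -0.2364, 0.2503]
tcp_rot: [-0.001, 0.668, 0.744, -0.0]
wrist_force: [1.3, -0.2, 0.1]
grip_width: 0.304
gripper_force: 0.0
```

```bash
python3 - <<'E'
from h import *
go()
S=cap('side');T=cap('top')
a=S['frame'][90:330,150:345];b=T['frame'][140:285,160:420]
r=lambda x,k:cv2.resize(x,None,fx=k,fy=k,interpolation=cv2.INTER_CUBIC)
A=r(a,1.75);B=r(b,1.7);o=np.zeros((430,800,3),np.uint8);o[:A.shape[0],:A.shape[1]]=A;o[:B.shape[0],350:350+B.shape[1]]=B
cv2.imwrite('pics/c13.png',o[:,:,::-1])
E
```

```text
t 41.85 pos [ 0.5126 -0.2364  0.2503] psi 96.12 q6 -0.66 F [ 1.3 -0.2  0.1] M [-0.02 -0.07 -0.  ] w 0.304 0.0
```

View pics/c13.png

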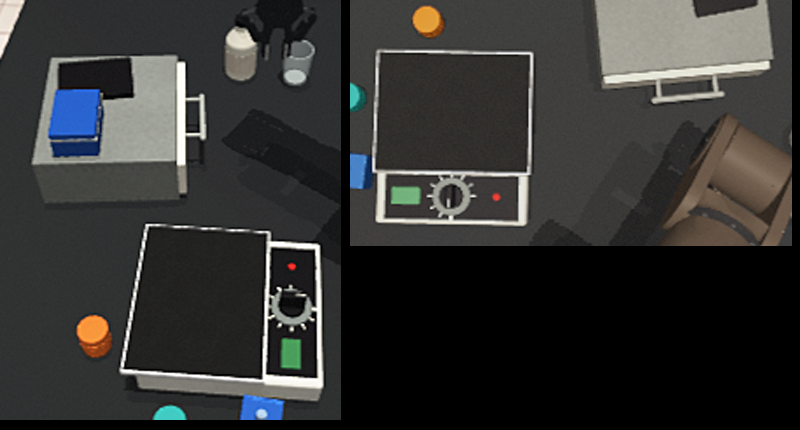

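The drawer is shut and the platform is empty. The dial's mark points to the front, at about (450,203) in the top crop, and nothing else has moved. Handing in.

```bash
python3 -c "
from h import *
print(bot.sign_off())"
```

```text
the job is handed in; nothing more can be done
None
```

The dial is back at its zero stop, all three brown jars present stand upright in the drawer (last seen just before I pushed it shut), the bottle, beaker and tube rack were left alone, and the job was handed in at about 42 s.

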